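# Lock the wheel bearing adjuster

### The arm

A 6-joint arm with a two-finger parallel gripper is mounted at the origin on the work surface. World frame = base frame: x ahead of the robot, y to its left, z up, the work surface at z = 0. Lengths are in m, angles in rad, forces in N, time in s.
With the tool pointing down it reaches from about 0.35 to 0.875 m from the base axis. Payload 15.5 kg.
Tool frame: the origin (TCP) lies midway between the tips of the shut fingers; the grasp point (between the pads) lies 19 mm behind it; z points along the fingers, y is the line along which they close (so a half turn about z gives the same grasp; the last joint's range is limited). The gripper opens to 85 mm and grips with 20 to 120 N. Pads are 22 mm wide; open, the fingers measure 114 mm over their backs; the gripper's body (76 mm by 85 mm) begins 54 mm behind the grasp point. The pads swing forward as they close: fully open they stand 13 mm farther back than shut.
Start: joints at [1.067, 0.494, 1.345, -0, 1.302, -0.096], TCP at [0.248, 0.574, 0.206] pointing down, gripper open.
Joint ranges: [-2.91, 2.91], [-0.82, 2.16], [0.22, 2.67], [-1.22, 4.37], [0.12, 2.79], [-3.08, 3.08]. Speed limits (rad/s): [1.89, 1.89, 2.57, 3.01, 3.01, 3.01].

### API

Orientations are given as a unit quaternion [x, y, z, w].
In Python, from plant import get_obs, snapshot, finish_job gives the robot as it stands.
- The arm moves only by the tool play_rows, never from a script. Its argument "targets" is text: rows parted by semicolons, each of 6 numbers parted by spaces: the shift along the tool's x, y, z as a fraction of full scale, then the turn, a rotation vector about the tool's x, y, z as a fraction of full scale. In form: dx dy dz rx ry rz; .... A call has 1 to 20 rows; each row is the pose to reach, as a shift and turn from the pose commanded when the call began, along the tool's axes at that moment, turning the shorter way round; what a row does not reach only later rows make up. Full scale, the value 1, is 300 mm for a shift and pi rad for a turn. A row lasts 1/12 s, in which the tool goes at most 41.7 mm and 7.16 degrees, less where a joint would pass 70% of its speed; a pose out of reach is approached as far as the arm can. A call with a number of a shift or a turn outside -1 to 1 is refused whole. A call with a gripper value outside its range is refused whole. "jaw" is the closure in counts, from 0 (fully open) to 255 (shut), set as the call begins (left out, the last holds). The fingers move at their own pace and stop on an object; "grip_force" is the grip in N (left out, the last holds). Time passes only in rows, so rows that repeat a pose let the fingers close. It gives the time, the measured TCP pose, the force, the opening and the grip force at its end, in the units of the state.
- get_obs(): the state, without advancing time (a new reading comes with each control period).
- snapshot(name): name is "scene" or "top"; returns a dict with "pixels" (400x640x3 uint8, red, green, blue), "K" (3x3 intrinsics, pixels), "R" (3x3) and "t" (3): a world point X has camera coordinates R X + t. Camera axes: x right, y down, z forward; pixel columns grow to the right and rows downward; lengths in m; the calibration is good to about 2 mm. A picture is of the moment at which its call begins. There is no depth.
- finish_job(): hands the job in; it is judged then, once.
The state is a dict: "time_s": time; "q": joint angles; "joint_velocities": joint speeds; "tau": joint torques, N m; "eef_pos": TCP position; "ee_rot": TCP orientation; "wrist_force": force on the tool from outside, world axes, zero at the start; "ft_torque": the same for the moment, N m; "grip_width": finger opening in m; "gripper_force": force on a finger pad.
Only numpy, scipy, OpenCV 4.12 (cv2) and the standard library are available. Lean on these libraries where they do the work, as an engineer would, in place of code of your own. Each camera call takes 0.05 s, during which the arm holds its last target. There are 200 camera calls.

### The job

The bearing adjuster in the middle of the wheel hub is set; now lock it. Lay the holding bar fully home in the slot across the top of the adjuster, nut up, its ends between the wheel studs so that the studs stop the adjuster from turning, then grip the knurled lock ring and screw it clockwise (seen from above) up against the hub until it is tight at about 1 newton metre, neither slack nor overtightened, and without the adjuster being dragged more than a few degrees. Leave the bar loaded in the slot and everything else on the bench where it is.

Things in the scene. Friction and masses are not known exactly. Their poses are not given: they have to be found in the camera images.
- hub: Wheel hub, face up on a round stand bolted to the bench; it cannot move. Origin: centre of the underside, on the bench; z up, along the hub axis. Flange 176 mm across, its top face 70 mm above the bench; in the middle a boss 54 mm across rises to 81 mm. On the boss sits the knurled lock ring, and out of the ring rises the slotted adjuster.
- studs: The hub's six fixed steel wheel studs: 14 mm across, from the flange up to 120 mm above the bench, 70 mm from the hub axis; anticlockwise from the hub's x axis (seen from above) at -12.6 degrees and every 60 degrees on. Same origin and axes as hub. A bar straight in the slot can turn 1.5 to 4 degrees clockwise before both its ends bear on studs.
- holding_bar: Loose steel bar, 180 mm long (its x), 10 mm thick (y), 12 mm high (z), with a hex nut 24 mm across flats welded on the middle of its top, 12 to 28 mm above the underside; two flats of the nut face +y and -y: grip it there. Origin: middle of the underside, on the bench at the start, nut up. About 0.2 kg. Either end may go either way round in the slot.
- slot (a point): Middle of the floor of the slot across the adjuster, 101 mm above the bench, on the hub axis; x along the slot (within 1.2 degrees of the hub's x), z up. The adjuster is a round steel barrel, 44 mm across, its top 110 mm above the bench; the slot is 12 mm wide, 9 mm deep, open at both ends, its upper edges bevelled 1.5 mm. Unless held, the adjuster turns along with the ring.
- slot_end (a point): End of the slot's floor at the adjuster's rim, 22 mm from the hub axis along the slot's x, 101 mm above the bench. It shows whether the adjuster has turned: at most about 10 degrees is good.
- ring_mid (a point): Middle of the knurled steel lock ring, on the hub axis, 90 mm above the bench; the point is fixed to the hub, axes as hub. The ring, 60 mm across and 18 mm high (81 to 99 mm above the bench), turns about the hub axis. Grip it across from above, fingers inside the studs and clear of the bar. It starts 0.35 to 0.95 rad short of meeting the hub.
- ring_mark (a point): Small punched dot on top of the lock ring, 26 mm from the hub axis, 99 mm above the bench; it turns with the ring. It runs clockwise (from above) at about 0.4 N m and stops when the ring meets the hub; from there the torque climbs about 0.7 N m per 0.1 rad, this springing back when let go, but the ring stays tight. At 1 N m it is tight; under 0.9 slack, over 1.5 overtightened.
Not all that is in view belongs to the job. There is more than one size of the hub; the job needs the middle-sized.

How it is judged:
By the outcome, as a careful person would: the job done as asked, in the order asked, and still so for the second after the job is handed in, with the robot touching nothing.
It also fails if it takes over 64 s, if anything falls off the work surface, if the arm or the gripper's body presses on something with over 40 N, if the wrist force passes 120 N, or if a joint passes its speed limit or range.

## Working session

There is one attempt and no reset: what is moved stays moved. The work goes in short steps, Python scripts to look and compute and a tool call to move; the robot and the scene stay as the last step left them, time stands still between calls to the robot, and variables do not carry over. Pictures are saved under pics/ and viewed, at most 10 in all, crops included, and the job is handed in when it is done.

Besides the shell and the picture viewer there is one more tool, called after "Call:" by a JSON object that holds its "api" and its "payload". play_rows: Moves the arm, as the interface text tells. Shift numbers are shares of 300 mm and turn numbers shares of pi rad, none past 1 either way. Its arguments: {"type":"object","properties":{"targets":{"type":"string"},"jaw":{"type":"number"},"grip_force":{"type":"number"}},"required":["targets"]}

```bash
mkdir -p pics; python3 - <<'E'
from plant import *
import cv2,pickle
for n in("scene","top"):
    s=snapshot(n);pickle.dump(s,open(f'{n}0.pkl','wb'));cv2.imwrite(f'pics/{n}0.png',s["pixels"][:,:,::-1]);print(s["K"],s["R"],s["t"])
o=get_obs();print(o)
E
```

```text
[[374.69501851   0.         322.52945344]
 [  0.         374.69501851 196.48317591]
 [  0.           0.           1.        ]] [[ 0.51942502  0.85444431 -0.01107112]
 [ 0.66246361 -0.41083421 -0.62638424]
 [-0.53975884  0.31802544 -0.77943583]] [-0.33952452 -0.20162035  1.2779847 ]
[[427.22248168   0.         316.29337834]
 [  0.         427.22248168 200.55188357]
 [  0.           0.           1.        ]] [[-0.02018305 -0.9996899  -0.01458563]
 [-0.99507975  0.02150108 -0.09671603]
 [ 0.09699964  0.01256184 -0.99520514]] [0.12580392 0.44890732 1.09122286]
{'time_s': 0.1, 'q': array([ 1.06649790e+00,  4.94141339e-01,  1.34608155e+00, -2.58434747e-05,
        1.30248966e+00, -9.55121344e-02]), 'joint_velocities': array([ 0.0002088 , -0.00156997, -0.00275801, -0.00010292, -0.00088097,
        0.00181893]), 'tau': array([ 5.03719813e-03, -8.83592749e+01, -3.84569728e+01, -3.59042758e-05,
        5.07425750e-03, -6.76150489e-05]), 'eef_pos': array([0.24827381, 0.57318287, 0.20534308]), 'ee_rot': array([ 2.02969581e-01,  9.79184883e-01, -5.38632673e-04, -1.53523192e-04]), 'wrist_force': array([ 0.40779122, -0.47168947, -1.35907229]), 'ft_torque': array([-0.01115582,  0.05901458, -0.00415944]), 'gripper_force': 0.0, 'grip_width': 0.08508951915595139}
```

View pics/top0.png

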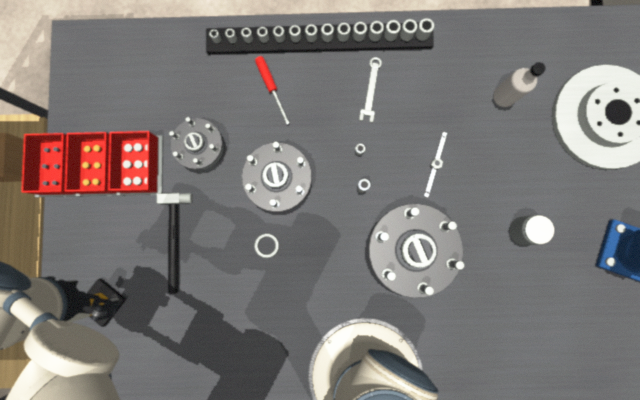

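View pics/scene0.png

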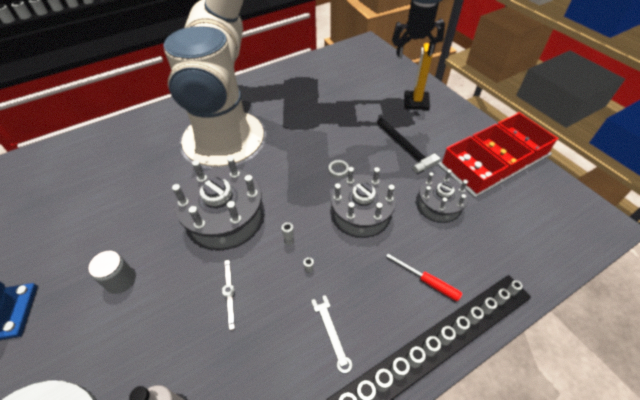

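The top view shows three hubs: small at (196,143), middle at (277,176) and large at (417,250). The middle one's flange is about 70 px across, against 75 px expected for 176 mm. The holding bar, with its nut, is at (436,163). Next I'll confirm both in one enlarged composite.

```bash
cat > h.py <<'E'
import numpy as np,cv2,pickle
from scipy.optimize import least_squares
def proj(s,X):
    c=np.atleast_2d(X)@np.array(s["R"]).T+s["t"];p=c@np.array(s["K"]).T;return p[:,:2]/p[:,2:]
def back(s,uv,z):
    d=np.array(s["R"]).T@np.linalg.inv(s["K"])@np.array([uv[0],uv[1],1.]);C=-np.array(s["R"]).T@s["t"]
    return C+d*(z-C[2])/d[2]
def crop(s,x,y,w,h,k):
    return cv2.resize(s["pixels"][y:y+h,x:x+w,::-1],None,fx=k,fy=k,interpolation=cv2.INTER_CUBIC)
def load(f): return pickle.load(open(f,'rb'))
E
python3 - <<'E'
from h import *
t=load('top0.pkl');s=load('scene0.pkl')
a=np.hstack([crop(t,237,136,80,74,5),crop(t,400,126,80,74,5)])
b=np.hstack([crop(s,322,162,80,46,5),crop(s,190,255,80,46,5)])
b=np.hstack([crop(s,322,160,80,40,5),crop(s,190,258,80,40,5)])
cv2.imwrite('pics/c1.png',np.vstack([a,b]))
print(back(t,(277,176),.11),back(t,(417,250),.11),back(t,(436,163),.028))
E
```

```text
[0.50463157 0.20911854 0.11      ] [ 0.32019874 -0.12068671  0.11      ] [ 0.54249336 -0.19761371  0.028     ]
```

View pics/c1.png

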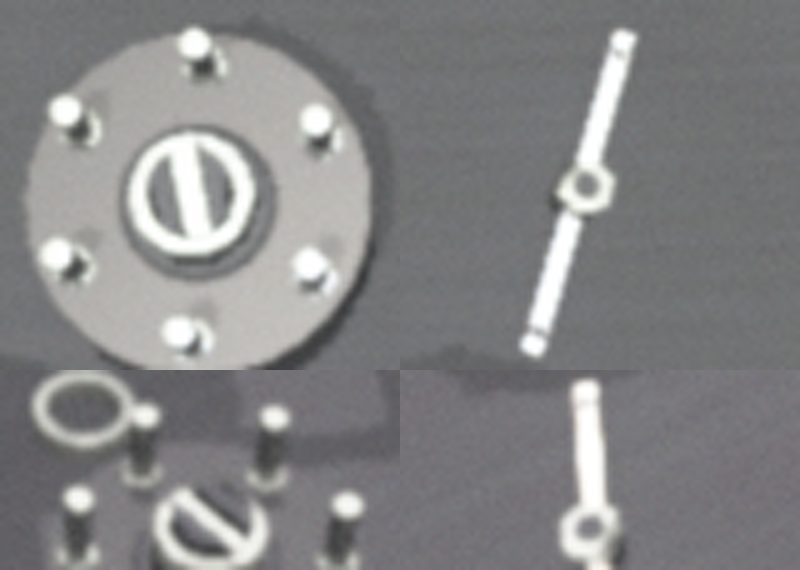

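```bash
python3 - <<'E'
from h import *
t=load('top0.pkl');s=load('scene0.pkl')
f=lambda p,x0,y0:((np.array(p)+.5)/5-.5)+[x0,y0]
st=f([(194,45),(316,121),(310,267),(180,334),(60,255),(67,111)],237,136)
ss=f([(145,46),(274,48),(78,130),(347,136)],322,160)
def studs(p): 
    a=p[2]+np.radians(-12.6+60*np.arange(6)); return np.c_[p[0]+.07*np.cos(a),p[1]+.07*np.sin(a),np.full(6,.12)]
def m(cam,uv):
    def r(p):
        P=proj(cam,studs(p));D=uv[:,None]-P[None];i=(D**2).sum(2).argmin(1);return D[np.arange(len(uv)),i].ravel()
    best=None
    for a in np.radians(range(-30,30,10)):
        q=least_squares(r,[.5046,.209,a])
        if best is None or q.cost<best.cost:best=q
    return best
for c,u in((t,st),(s,ss)):
    q=m(c,u);print(q.x[:2],np.degrees(q.x[2])%60,np.abs(q.fun).max())
a,b=f([(183,145),(197,245)],237,136);A,B=back(t,a,.101),back(t,b,.101);print('slot',(A+B)/2,np.degrees(np.arctan2(*(A-B)[1::-1])))
g=lambda p:f((p[0]-400,p[1]),400,126)
A,B,N=back(t,g((623,38)),.012),back(t,g((533,345)),.012),back(t,g((586,188)),.028)
print('bar',(A+B)/2,np.linalg.norm(A-B),np.degrees(np.arctan2(*(A-B)[1::-1])),N)
h=lambda p:f((p[0]-400,p[1]-370),190,258)
print('nut scene',back(s,h((590,530)),.028), 'barend',back(s,h((585,390)),.012))
E
```

```text
[0.50981542 0.21483033] 9.033734803368548 0.4776699065455716
[0.51060076 0.21539401] 9.025934090835909 0.15773144626231783
slot [0.50969499 0.21589296 0.101     ] 7.2698350938363
bar [ 0.54356716 -0.19992987  0.012     ] 0.17230004369706697 -18.65556218491315 [ 0.54191803 -0.19966481  0.028     ]
nut scene [ 0.54422408 -0.1996511   0.028     ] barend [ 0.46188749 -0.17227468  0.012     ]
```

```bash
cat >> h.py <<'E'
from scipy.spatial.transform import Rotation as Ro
def go(x,y,z,yaw):
    from plant import get_obs
    o=get_obs();R0=Ro.from_quat(o["ee_rot"]);c=R0.as_matrix()[:2,1];now=np.degrees(np.arctan2(c[1],c[0]))
    yaw=now+(yaw-now+90)%180-90
    a=np.radians(yaw);yt=np.array([np.cos(a),np.sin(a),0]);zt=np.array([0,0,-1.]);R1=Ro.from_matrix(np.c_[np.cross(yt,zt),yt,zt])
    d=R0.inv().apply(np.array([x,y,z])-o["eef_pos"])/.3;r=(R0.inv()*R1).as_rotvec()/np.pi
    print('t%.2f'%o["time_s"],'yaw %.2f'%now,np.round(o["eef_pos"],4),'F',np.round(o["wrist_force"],1),'T',np.round(o["ft_torque"],2),'w %.4f'%o["grip_width"],'q',np.round(o["q"],2))
    print('row:',*np.round(d,4),*np.round(r,4))
E
python3 - <<'E'
from h import *
go(.40,.19,.206,71.3)
go(.5433,-.1998,.1,71.3)
E
```

```text
t0.10 yaw 66.58 [0.2483 0.5732 0.2053] F [ 0.4 -0.5 -1.4] T [-0.01  0.06 -0.  ] w 0.0851 q [ 1.07  0.49  1.35 -0.    1.3  -0.1 ]
row: -0.9718 -0.971 -0.0012 -0.0004 -0.0 -0.0262
t0.10 yaw 66.58 [0.2483 0.5732 0.2053] F [ 0.4 -0.5 -1.4] T [-0.01  0.06 -0.  ] w 0.0851 q [ 1.07  0.49  1.35 -0.    1.3  -0.1 ]
row: -1.9266 -1.973 0.3532 -0.0004 -0.0 -0.0262
```

Call:
{"api": "play_rows", "payload": {"targets": "-0.963 -0.986 0 0 0 -0.0262;-0.963 -0.986 0 0 0 -0.0262;-0.963 -0.986 0 0 0 -0.0262;-0.963 -0.986 0 0 0 -0.0262;-0.963 -0.986 0 0 0 -0.0262;-0.963 -0.986 0 0 0 -0.0262;-0.963 -0.986 0 0 0 -0.0262;-0.963 -0.986 0 0 0 -0.0262;-0.963 -0.986 0 0 0 -0.0262;-0.963 -0.986 0 0 0 -0.0262;-0.963 -0.986 0 0 0 -0.0262;-0.963 -0.986 0 0 0 -0.0262;-0.963 -0.986 0 0 0 -0.0262;-0.963 -0.986 0 0 0 -0.0262", "jaw": 100}}

```text
time_s: 1.27
eef_pos: [0.3955, 0.188, 0.2058]
ee_rot: [0.162, 0.987, 0.0, -0.0]
wrist_force: [-0.2, 0.4, -0.0]
grip_width: 0.0521
gripper_force: 0.0
```

```bash
python3 -c "
from h import *
go(.5433,-.1998,.1,71.3)"
```

```text
t1.27 yaw 71.36 [0.3955 0.188  0.2058] F [-0.2  0.4 -0. ] T [-0.01 -0.    0.02] w 0.0521 q [ 0.31  0.23  1.78  0.    1.13 -0.94]
row: -0.8801 -1.0674 0.3523 -0.0 -0.0001 0.0003
```

Call:
{"api": "play_rows", "payload": {"targets": "-0.88 -1 0.25 0 0 0;-0.88 -1 0.25 0 0 0;-0.88 -1 0.25 0 0 0;-0.88 -1 0.25 0 0 0;-0.88 -1 0.25 0 0 0;-0.88 -1 0.25 0 0 0;-0.88 -1 0.25 0 0 0;-0.88 -1 0.25 0 0 0;-0.88 -1 0.25 0 0 0;-0.88 -1 0.25 0 0 0;-0.88 -1 0.25 0 0 0;-0.88 -1 0.25 0 0 0;-0.88 -1 0.25 0 0 0"}}

```text
time_s: 2.35
eef_pos: [0.5498, -0.1801, 0.1306]
ee_rot: [0.162, 0.987, 0.0, -0.0]
wrist_force: [-0.8, 0.2, -0.5]
grip_width: 0.0518
gripper_force: 0.0
```

```bash
python3 -c "
from h import *
go(.5433,-.1998,.06,71.3)
go(.5433,-.1998,.014,71.3)"
```

```text
t2.35 yaw 71.38 [ 0.5498 -0.1801  0.1306] F [-0.8  0.2 -0.5] T [0.   0.04 0.05] w 0.0518 q [-0.42  0.51  1.55  0.    1.08 -1.67]
row: -0.0008 -0.0693 0.2352 0.0001 -0.0003 0.0004
t2.35 yaw 71.38 [ 0.5498 -0.1801  0.1306] F [-0.8  0.2 -0.5] T [0.   0.04 0.05] w 0.0518 q [-0.42  0.51  1.55  0.    1.08 -1.67]
row: -0.0009 -0.0693 0.3885 0.0001 -0.0003 0.0004
```

Call:
{"api": "play_rows", "payload": {"targets": "-0.001 -0.069 0.23 0 0 0;-0.001 -0.069 0.23 0 0 0;-0.001 -0.069 0.3 0 0 0;-0.001 -0.069 0.36 0 0 0;-0.001 -0.069 0.388 0 0 0;-0.001 -0.069 0.388 0 0 0;-0.001 -0.069 0.388 0 0 0"}}

```text
time_s: 2.93
eef_pos: [0.5437, -0.2003, 0.0151]
ee_rot: [0.162, 0.987, 0.0, 0.0]
wrist_force: [0.4, -0.5, 0.6]
grip_width: 0.0518
gripper_force: 0.0
```

Call:
{"api": "play_rows", "payload": {"targets": "0 0 0 0 0 0;0 0 0 0 0 0;0 0 0 0 0 0;0 0 0 0 0 0;0 0 0 0 0 0;0 0 0 0 0 0;0 0 0 0 0 0;0 0 0 0 0 0", "jaw": 255, "grip_force": 60}}

```text
time_s: 3.6
eef_pos: [0.5434, -0.2013, 0.0145]
ee_rot: [0.163, 0.987, -0.0, -0.0]
wrist_force: [-0.3, -0.9, -0.7]
grip_width: 0.0002
gripper_force: 0.0
```

Call:
{"api": "play_rows", "payload": {"targets": "0 0 -0.1 0 0 0;0 0 -0.2 0 0 0;0 0 -0.3 0 0 0;0 0 -0.4 0 0 0;0 0 -0.5 0 0 0;0 0 -0.55 0 0 0;0 0 -0.55 0 0 0;0 0 -0.55 0 0 0;0 0 -0.55 0 0 0"}}

```text
time_s: 4.35
eef_pos: [0.5429, -0.2011, 0.1786]
ee_rot: [0.163, 0.987, 0.0, -0.001]
wrist_force: [-0.2, 0.0, 0.2]
grip_width: -0.0001
gripper_force: 0.0
```

```bash
python3 - <<'E'
from h import *
from plant import snapshot
go(.5102,.2151,.18,99)
t=snapshot("top");s=snapshot("scene")
a=proj(t,get:=__import__('plant').get_obs()["eef_pos"])[0].astype(int);b=proj(s,get)[0].astype(int)
print(a,b)
cv2.imwrite('pics/g1.png',np.hstack([crop(t,a[0]-50,a[1]-50,100,100,4),crop(s,b[0]-50,b[1]-50,100,100,4)]))
E
```

```text
t4.35 yaw 71.29 [ 0.5429 -0.2011  0.1786] F [-0.2  0.   0.2] T [-0.   -0.    0.04] w -0.0001 q [-0.46  0.46  1.5  -0.    1.19 -1.7 ]
row: 0.5482 1.2789 -0.0038 0.0001 -0.0004 -0.1539
[455 150] [211 258]
```

View pics/g1.png

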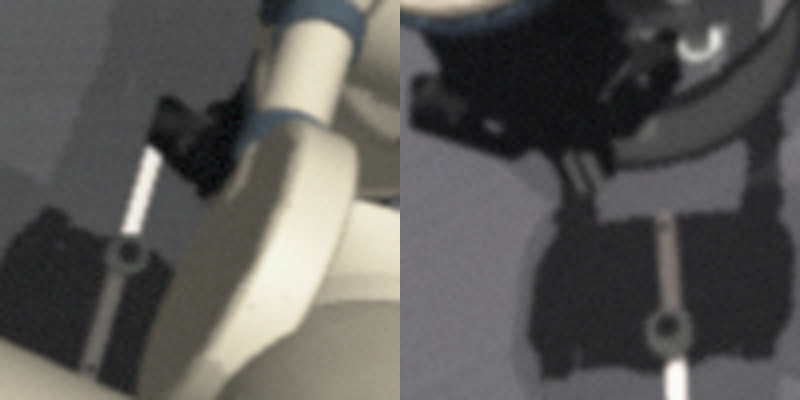

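The jaws shut on nothing and the bar hasn't moved: the nut is still at top (437,163) and scene (228,290). I'll open, go back down, and look with the fingers around the nut.

Call:
{"api": "play_rows", "payload": {"targets": "0 0 0 0 0 0;0 0 0 0 0 0;0 0 0.1 0 0 0;0 0 0.2 0 0 0;0 0 0.3 0 0 0;0 0 0.4 0 0 0;0 0 0.5 0 0 0;0 0 0.545 0 0 0;0 0 0.545 0 0 0;0 0 0.545 0 0 0", "jaw": 100}}

```text
time_s: 5.28
eef_pos: [0.5431, -0.2011, 0.0155]
ee_rot: [0.163, 0.987, 0.0, -0.001]
wrist_force: [0.7, -0.4, 0.7]
grip_width: 0.0513
gripper_force: 0.0
```

```bash
python3 - <<'E'
from h import *
from plant import snapshot,get_obs
t=snapshot("top");s=snapshot("scene");p=get_obs()["eef_pos"]
go(*p,71.3)
p=np.r_[p[:2],.028];print(proj(t,p),proj(s,p))
cv2.imwrite('pics/g2.png',np.hstack([crop(t,397,113,80,100,5),crop(s,188,230,80,100,5)]))
E
```

```text
t5.38 yaw 71.29 [ 0.5441 -0.2016  0.0171] F [-0.  -0.2  1. ] T [-0.02  0.    0.  ] w 0.0518 q [-0.46  0.67  1.64  0.    0.83 -1.7 ]
row: 0.0 0.0 0.0 -0.0001 0.0005 -0.0
[[437.51090478 162.34258903]] [[226.81961783 289.97330547]]
```

View pics/g2.png

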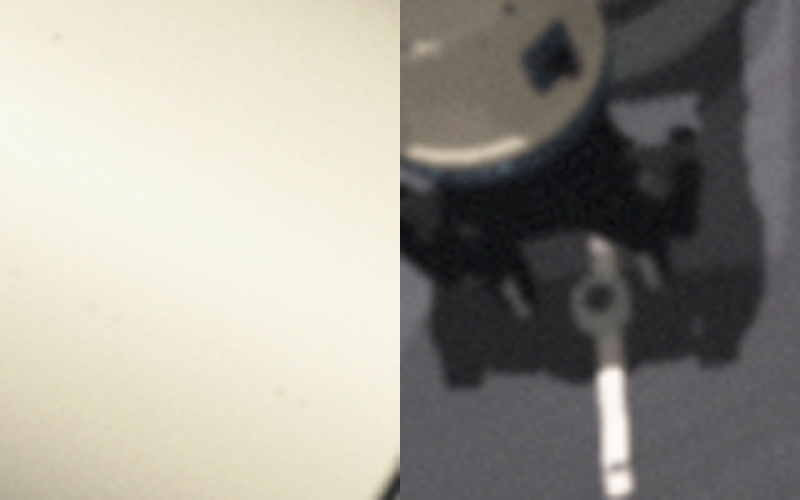

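The scene view shows the pad tips at crop (520,305) and (655,282), either side of the nut at (602,298). They look level with the nut's top rather than below it, so I'll go lower and close again.

Call:
{"api": "play_rows", "payload": {"targets": "0 0 0.015 0 0 0;0 0 0.03 0 0 0;0 0 0.03 0 0 0;0 0 0.03 0 0 0"}}

```text
time_s: 5.72
eef_pos: [0.5434, -0.2013, 0.007]
ee_rot: [0.163, 0.987, -0.0, -0.0]
wrist_force: [-0.4, -0.0, 0.5]
grip_width: 0.0521
gripper_force: 0.0
```

Call:
{"api": "play_rows", "payload": {"targets": "0 0 0 0 0 0;0 0 0 0 0 0;0 0 0 0 0 0;0 0 0 0 0 0;0 0 0 0 0 0;0 0 0 0 0 0", "jaw": 190}}

```text
time_s: 6.22
eef_pos: [0.5435, -0.2013, 0.007]
ee_rot: [0.163, 0.987, -0.0, 0.0]
wrist_force: [-0.4, 0.1, -0.7]
grip_width: 0.0223
gripper_force: 0.0
```

```bash
python3 - <<'E'
from h import *
from plant import snapshot,get_obs
s=snapshot("scene");p=get_obs()["eef_pos"]
go(*p,71.3)
print(proj(s,p))
cv2.imwrite('pics/g3.png',crop(s,188,250,80,70,7))
E
```

```text
t6.27 yaw 71.29 [ 0.5435 -0.2013  0.007 ] F [-0.5  0.4  0.9] T [-0.01  0.02 -0.06] w 0.0222 q [-0.46  0.69  1.64 -0.    0.81 -1.7 ]
row: 0.0 0.0 0.0 -0.0 0.0 -0.0
[[228.63840577 293.4014701 ]]
```

View pics/g3.png

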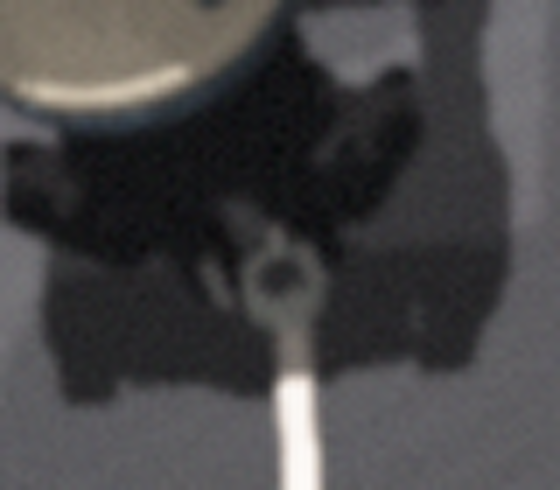

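Call:
{"api": "play_rows", "payload": {"targets": "0 0 0 0 0 0;0 0 0 0 0 0;0 0 0 0 0 0;0 0 0 0 0 0;0 0 0 0 0 0;0 0 0 0 0 0", "jaw": 255}}

```text
time_s: 6.77
eef_pos: [0.5434, -0.2013, 0.007]
ee_rot: [0.163, 0.987, -0.0, -0.0]
wrist_force: [0.1, -0.1, 1.0]
grip_width: -0.0002
gripper_force: 0.0
```

```bash
python3 - <<'E'
from h import *
from plant import snapshot,get_obs
s=snapshot("scene");p=get_obs()["eef_pos"]
S=load('scene0.pkl')
d=lambda u:cv2.convertScaleAbs(u,alpha=2.2)
im=np.hstack([d(crop(s,188,250,80,70,5)),crop(S,188,250,80,70,5)])
def mk(P,o=0):
    for q in proj(s,P): cv2.circle(im,(int((q[0]-188+.5)*5+o),int((q[1]-250+.5)*5)),2,(0,0,255),-1)
mk(p);mk(p+[0,0,.019]);mk([.5433,-.1998,.028],400)
cv2.imwrite('pics/g4.png',im)
E
```

```text
(no output)
```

View pics/g4.png

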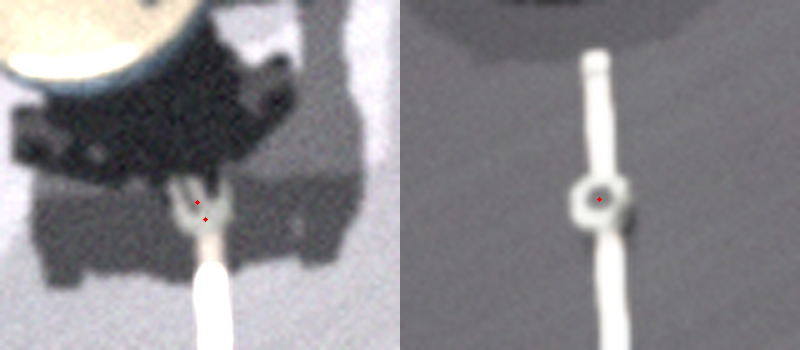

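Call:
{"api": "play_rows", "payload": {"targets": "0 0 0 0 0 0;0 0 0 0 0 0;0 0 0 0 0 0;0 0 0 0 0 0;0 0 0.01 0 0 0;0 0 0.01 0 0 0;0 0 0.01 0 0 0", "jaw": 120}}

```text
time_s: 7.4
eef_pos: [0.5433, -0.2012, 0.0037]
ee_rot: [0.163, 0.987, 0.0, -0.0]
wrist_force: [-0.5, 0.5, -0.3]
grip_width: 0.0453
gripper_force: 0.0
```

```bash
python3 - <<'E'
from h import *
from plant import snapshot,get_obs
p=get_obs()["eef_pos"];go(*p,71.3)
# numeric check of nut/bar now vs start in scene: where did anything change near nut
s=snapshot("scene")["pixels"].astype(int);S=load('scene0.pkl')["pixels"].astype(int)
print(s[280:300:2,216:242:2].mean(2).astype(int));print(S[280:300:2,216:242:2].mean(2).astype(int))
E
```

```text
t7.40 yaw 71.29 [ 0.5433 -0.2012  0.0037] F [-0.5  0.5 -0.3] T [0.03 0.02 0.04] w 0.0453 q [-0.46  0.69  1.64  0.    0.81 -1.7 ]
row: 0.0 0.0 0.0 0.0 -0.0001 -0.0
[[ 41  46  50  54  55  73  67  34  23  19  18  22  26]
 [ 49  57  57  55  58  84 103  81  44  27  25  21  26]
 [ 44  50  50  50  50  79 103  95  51  45  65  37  27]
 [ 23  45  42  45  66  75  77  83  72  45  73  61  29]
 [ 19  34  38  61  76  48  41  61  84  53  61  74  44]
 [ 20  33  40  62  69  45  43  67  86  55  41  61  47]
 [ 38  33  39  62  90  72  71  89  84  54  35  38  37]
 [ 54  36  36  48  85  93  91  92  76  49  38  37  38]
 [ 43  39  35  41  58  76  93  97  67  39  40  37  37]
 [ 38  39  40  37  39  54 102 110  76  39  37  38  38]]
[[120 114 115 122 126 236 254 226 125 122 122 120 120]
 [116 117 113 117 125 226 254 228 121 119 116 118 121]
 [116 118 117 122 128 220 253 235 132 120 119 119 120]
 [115 118 116 136 208 232 227 235 219 132 120 121 119]
 [117 117 123 197 234 158 135 193 214 136 120 117 116]
 [115 120 118 199 228 144 136 176 178 129 118 117 117]
 [116 119 119 199 244 227 220 206 134  96 116 120 119]
 [118 119 120 150 224 237 237 191 122  81 115 120 117]
 [116 118 123 118 127 149 223 213 112  92 118 118 118]
 [115 117 117 116 106 115 238 248 168 104 118 120 118]]
```

Call:
{"api": "play_rows", "payload": {"targets": "0 0 0 0 0 0;0 0 0 0 0 0;0 0 0 0 0 0;0 0 0 0 0 0;0 0 0 0 0 0;0 0 0 0 0 0", "jaw": 255, "grip_force": 60}}

```text
time_s: 7.95
eef_pos: [0.5435, -0.2013, 0.004]
ee_rot: [0.163, 0.987, -0.0, 0.0]
wrist_force: [-1.2, 0.2, -0.4]
grip_width: 0.0002
gripper_force: 0.0
```

```bash
python3 - <<'E'
from h import *
from plant import snapshot,get_obs
o=get_obs();p=o["eef_pos"];go(*p,71.3);print(o["gripper_force"])
s=snapshot("scene")
d=lambda u:cv2.convertScaleAbs(u,alpha=2.5)
cv2.imwrite('pics/g5.png',d(crop(s,200,265,56,42,14)))
print(200,265,(proj(s,[p,p+[0,0,.019]])-[200,265])*14)
E
```

```text
t7.95 yaw 71.30 [ 0.5435 -0.2013  0.004 ] F [-1.2  0.2 -0.4] T [-0.01 -0.02 -0.  ] w 0.0002 q [-0.46  0.69  1.64 -0.    0.81 -1.7 ]
row: 0.0 0.0 0.0 -0.0 0.0 -0.0
0.0
200 265 [[404.54584631 404.97296454]
 [381.8174685  358.192157  ]]
```

View pics/g5.png

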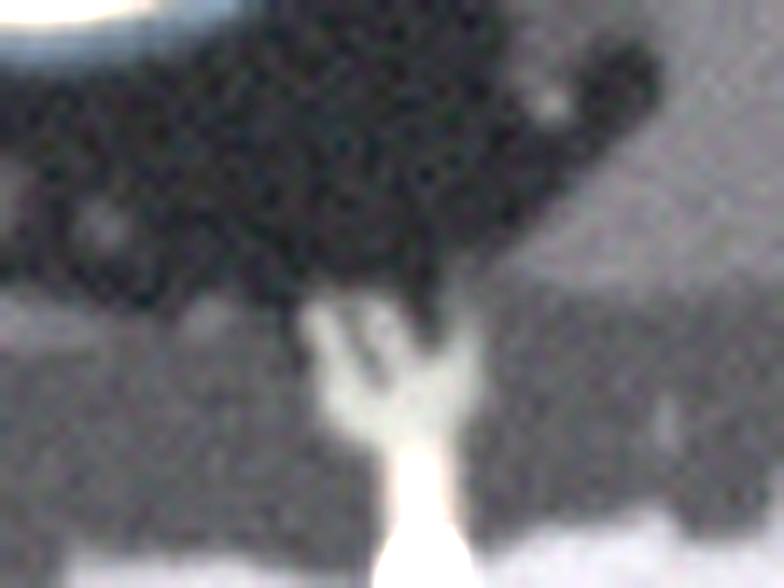

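The light pad stripes end at about (390,385), over the nut's hole, and the nut's near rim at (395,410) stays uncovered. That fits fingertips roughly 20-25 mm higher than the reported TCP, just above the nut. I'll open and probe downward in small steps, watching the force.

Call:
{"api": "play_rows", "payload": {"targets": "0 0 0 0 0 0;0 0 0 0 0 0;0 0 0 0 0 0;0 0 0 0 0 0;0 0 0.01 0 0 0;0 0 0.02 0 0 0;0 0 0.02 0 0 0;0 0 0.02 0 0 0", "jaw": 120}}

```text
time_s: 8.67
eef_pos: [0.5432, -0.2012, -0.0024]
ee_rot: [0.163, 0.987, 0.0, -0.0]
wrist_force: [0.5, -0.4, 0.2]
grip_width: 0.0451
gripper_force: 0.0
```

Call:
{"api": "play_rows", "payload": {"targets": "0 0 0.01 0 0 0;0 0 0.02 0 0 0;0 0 0.02 0 0 0;0 0 0.02 0 0 0"}}

```text
time_s: 9.0
eef_pos: [0.5433, -0.2012, -0.0083]
ee_rot: [0.163, 0.987, 0.0, -0.0]
wrist_force: [0.4, 0.5, -0.3]
grip_width: 0.0454
gripper_force: 0.0
```

Call:
{"api": "play_rows", "payload": {"targets": "0 0 0 0 0 0;0 0 0 0 0 0;0 0 0 0 0 0;0 0 0 0 0 0;0 0 0 0 0 0;0 0 0 0 0 0", "jaw": 255, "grip_force": 60}}

```text
time_s: 9.5
eef_pos: [0.5435, -0.2013, -0.0077]
ee_rot: [0.162, 0.987, -0.0, 0.0]
wrist_force: [-1.3, 1.6, 6.3]
grip_width: 0.0217
gripper_force: 58.9
```

Call:
{"api": "play_rows", "payload": {"targets": "0 0 0 0 0 0;0 0 0 0 0 0;0 0 0 0 0 0;0 0 0.01 0 0 0;0 0 0.015 0 0 0;0 0 0.015 0 0 0;0 0 0.015 0 0 0", "jaw": 120}}

```text
time_s: 10.08
eef_pos: [0.5433, -0.2012, -0.0128]
ee_rot: [0.163, 0.987, 0.0, -0.0]
wrist_force: [-0.5, -0.1, -0.5]
grip_width: 0.0449
gripper_force: 0.0
```

Call:
{"api": "play_rows", "payload": {"targets": "0 0 0 0 0 0;0 0 0 0 0 0;0 0 0 0 0 0;0 0 0 0 0 0;0 0 0 0 0 0;0 0 0 0 0 0", "jaw": 255, "grip_force": 60}}

```text
time_s: 10.58
eef_pos: [0.5435, -0.2013, -0.0123]
ee_rot: [0.163, 0.987, -0.0, 0.0]
wrist_force: [-0.6, 0.3, 6.0]
grip_width: 0.0227
gripper_force: 59.2
```

Call:
{"api": "play_rows", "payload": {"targets": "0 0 -0.1 0 0 0;0 0 -0.2 0 0 0;0 0 -0.3 0 0 0;0 0 -0.4 0 0 0;0 0 -0.5 0 0 0;0 0 -0.6 0 0 0;0 0 -0.65 0 0 0;0 0 -0.65 0 0 0;0 0 -0.65 0 0 0"}}

```text
time_s: 11.33
eef_pos: [0.5435, -0.2013, 0.1827]
ee_rot: [0.163, 0.987, -0.0, 0.001]
wrist_force: [-1.1, 0.6, -2.7]
grip_width: 0.0225
gripper_force: 59.9
```

```bash
python3 - <<'E'
from h import *
go(.5102,.2151,.18,99)
E
```

```text
t11.33 yaw 71.29 [ 0.5435 -0.2013  0.1827] F [-1.1  0.6 -2.7] T [-0.01  0.04 -0.  ] w 0.0225 q [-0.46  0.45  1.49  0.    1.2  -1.7 ]
row: 0.5505 1.2791 0.0081 -0.0001 0.0003 -0.1539
```

Call:
{"api": "play_rows", "payload": {"targets": "0.28 0.64 0 0 0 -0.0769;0.28 0.64 0 0 0 -0.0769;0.28 0.64 0 0 0 -0.0769;0.28 0.64 0 0 0 -0.0769;0.28 0.64 0 0 0 -0.0769;0.28 0.64 0 0 0 -0.0769;0.28 0.64 0 0 0 -0.0769;0.28 0.64 0 0 0 -0.0769;0.28 0.64 0 0 0 -0.0769;0.28 0.64 0 0 0 -0.0769;0.28 0.64 0 0 0 -0.0769"}}

```text
time_s: 12.25
eef_pos: [0.5255, 0.0065, 0.1821]
ee_rot: [0.043, 0.999, -0.0, -0.0]
wrist_force: [-0.4, -1.2, -1.9]
grip_width: 0.0224
gripper_force: 60.1
```

```bash
python3 - <<'E'
from h import *
go(.5102,.2151,.15,99)
E
```

```text
t12.25 yaw 85.04 [0.5255 0.0065 0.1821] F [-0.4 -1.2 -1.9] T [-0.05 -0.03 -0.04] w 0.0224 q [-0.1   0.38  1.62 -0.    1.14 -1.59]
row: 0.1107 0.6884 0.1072 0.0 -0.0001 -0.0775
```

Call:
{"api": "play_rows", "payload": {"targets": "0.111 0.688 0.107 0 0 -0.0775;0.111 0.688 0.107 0 0 -0.0775;0.111 0.688 0.107 0 0 -0.0775;0.111 0.688 0.107 0 0 -0.0775;0.111 0.688 0.107 0 0 -0.0775;0.111 0.688 0.107 0 0 -0.0775;0.111 0.688 0.107 0 0 -0.0775;0.111 0.688 0.107 0 0 -0.0775;0.111 0.688 0.107 0 0 -0.0775;0.111 0.688 0.107 0 0 -0.0775;0.111 0.688 0.107 0 0 -0.0775"}}

```text
time_s: 13.17
eef_pos: [0.5102, 0.2148, 0.1506]
ee_rot: [-0.078, 0.997, -0.0, 0.0]
wrist_force: [0.1, 0.1, -2.4]
grip_width: 0.0226
gripper_force: 60.4
```

```bash
python3 - <<'E'
from h import *
import cv2
from plant import snapshot,get_obs
go(.5102,.2151,.10,99)
p=get_obs()["eef_pos"]
t=snapshot("top");s=snapshot("scene")
im=np.vstack([cv2.resize(crop(t,227,126,100,100,1),(0,0),fx=4,fy=4,interpolation=2)[:,:],])
b=crop(s,303,110,100,100,4)
im=np.hstack([im,b])
z=p[2]+.0123+.012;a=np.radians(9)
P=[[p[0]+k*.09*np.cos(a),p[1]+k*.09*np.sin(a),z] for k in(-1,0,1)]
print(proj(t,P),proj(s,P))
for q in proj(t,P): cv2.circle(im,(int((q[0]-227+.5)*4),int((q[1]-126+.5)*4)),2,(0,0,255),-1)
for q in proj(s,P): cv2.circle(im,(int((q[0]-303+.5)*4+400),int((q[1]-110+.5)*4)),2,(0,0,255),-1)
cv2.imwrite('pics/p1.png',im)
E
```

```text
t13.17 yaw 98.99 [0.5102 0.2148 0.1506] F [ 0.1  0.1 -2.4] T [-0.01 -0.08 -0.02] w 0.0226 q [ 0.29  0.46  1.59 -0.    1.09 -1.44]
row: -0.0001 0.0008 0.1687 -0.0 0.0001 -0.0001
[[278.06204997 208.15481486]
 [271.41508266 169.23382279]
 [264.88770865 131.01310345]] [[341.2663027  152.58936507]
 [365.47261468 171.83616535]
 [392.04238648 192.96218784]]
```

View pics/p1.png

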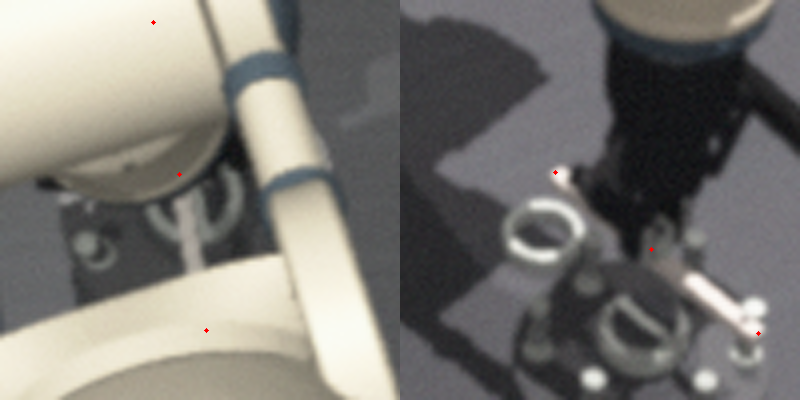

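The scene crop shows the bar's ends at (558,174) and (755,330), within a pixel of the prediction at (555,172) and (758,333). It is held straight and in line with the slot at (635,320). Descending, then seating gently.

Call:
{"api": "play_rows", "payload": {"targets": "0 0.001 0.05 0 0 0;0 0.001 0.1 0 0 0;0 0.001 0.14 0 0 0;0 0.001 0.155 0 0 0;0 0.001 0.165 0 0 0;0 0.001 0.165 0 0 0;0 0.001 0.165 0 0 0"}}

```text
time_s: 13.85
eef_pos: [0.5101, 0.2163, 0.1014]
ee_rot: [-0.079, 0.997, 0.0, 0.0]
wrist_force: [-0.0, -0.7, -2.3]
grip_width: 0.0223
gripper_force: 60.4
```

Call:
{"api": "play_rows", "payload": {"targets": "0 0 0.005 0 0 0;0 0 0.01 0 0 0;0 0 0.01 0 0 0;0 0 0.01 0 0 0"}}

```text
time_s: 14.18
eef_pos: [0.5098, 0.2163, 0.098]
ee_rot: [-0.079, 0.997, 0.0, 0.0]
wrist_force: [0.3, 0.0, -1.9]
grip_width: 0.0223
gripper_force: 60.4
```

Call:
{"api": "play_rows", "payload": {"targets": "0 -0.003 0.005 0 0 0;0 -0.003 0.012 0 0 0;0 -0.003 0.012 0 0 0;0 -0.003 0.012 0 0 0"}}

```text
time_s: 14.52
eef_pos: [0.5098, 0.2153, 0.0941]
ee_rot: [-0.079, 0.997, -0.0, -0.0]
wrist_force: [0.8, 0.4, -2.3]
grip_width: 0.0227
gripper_force: 60.4
```

Call:
{"api": "play_rows", "payload": {"targets": "0 0 0.006 0 0 0;0 0 0.012 0 0 0;0 0 0.012 0 0 0;0 0 0.012 0 0 0"}}

```text
time_s: 14.85
eef_pos: [0.5098, 0.2154, 0.0905]
ee_rot: [-0.079, 0.997, -0.0, -0.0]
wrist_force: [0.2, -0.7, -2.0]
grip_width: 0.0224
gripper_force: 60.4
```

Call:
{"api": "play_rows", "payload": {"targets": "0 0 0.004 0 0 0;0 0 0.007 0 0 0;0 0 0.007 0 0 0;0 0 0.007 0 0 0"}}

```text
time_s: 15.18
eef_pos: [0.5099, 0.2154, 0.0887]
ee_rot: [-0.079, 0.997, 0.0, 0.0]
wrist_force: [-0.8, -0.0, 1.3]
grip_width: 0.0224
gripper_force: 60.9
```

Call:
{"api": "play_rows", "payload": {"targets": "0 0 0.003 0 0 0;0 0 0.003 0 0 0"}}

```text
time_s: 15.35
eef_pos: [0.51, 0.2155, 0.0886]
ee_rot: [-0.079, 0.997, 0.0, 0.0]
wrist_force: [-5.9, -1.3, 16.6]
grip_width: 0.0222
gripper_force: 62.7
```

Call:
{"api": "play_rows", "payload": {"targets": "0 0 0 0 0 0;0 0 0 0 0 0;0 0 0 0 0 0;0 0 0 0 0 0;0 0 0 0 0 0", "jaw": 130}}

```text
time_s: 15.77
eef_pos: [0.5099, 0.2154, 0.0876]
ee_rot: [-0.079, 0.997, -0.0, -0.0]
wrist_force: [0.2, 0.9, 0.2]
grip_width: 0.0415
gripper_force: 0.0
```

Call:
{"api": "play_rows", "payload": {"targets": "0 0 -0.05 0 0 0;0 0 -0.15 0 0 0;0 0 -0.25 0 0 0;0 0 -0.3 0 0 0;0 0 -0.3 0 0 0;0 0 -0.3 0 0 0"}}

```text
time_s: 16.27
eef_pos: [0.5103, 0.2155, 0.1783]
ee_rot: [-0.079, 0.997, 0.0, 0.001]
wrist_force: [0.4, -0.1, -0.3]
grip_width: 0.0418
gripper_force: 0.0
```

```bash
python3 - <<'E'
from h import *
from plant import snapshot,get_obs
go(.5102,.2152,.15,124)
s=snapshot("scene");pickle.dump(s,open('seat.pkl','wb'))
a=np.radians(9)
for z in(.113,.122):
    P=[[.51+k*.09*np.cos(a),.2153+k*.09*np.sin(a),z] for k in(-1,1)];print(z,proj(s,P))
g=s["pixels"].mean(2)
for u in(345,350,386,390): # column profiles: bar bright rows
    print(u,[(r,int(g[r,u])) for r in range(160,232) if g[r,u]>170])
E
```

```text
t16.27 yaw 99.09 [0.5103 0.2155 0.1783] F [ 0.4 -0.1 -0.3] T [-0.04 -0.02  0.04] w 0.0418 q [ 0.29  0.42  1.56 -0.    1.16 -1.44]
row: 0.0005 -0.0011 0.0943 -0.0001 0.0005 -0.1384
0.113 [[340.73873793 168.70732311]
 [388.84506765 208.48872412]]
0.122 [[340.82740306 166.44447949]
 [389.30386165 206.31400527]]
345 [(162, 210), (163, 223), (164, 206)]
350 [(176, 181), (177, 175), (203, 209), (204, 234), (205, 233), (206, 192)]
386 [(198, 185), (199, 171), (203, 195), (204, 214), (205, 230), (206, 244), (207, 247), (208, 230)]
390 [(184, 170), (185, 226), (186, 243), (187, 242), (188, 222), (206, 191), (207, 216), (208, 189)]
```

The bar is seated: its far end is at row 206.2 in column 386, against 206.1 predicted for fully home, and the force rose on floor contact. Next I'll turn to the start angle, open, and approach the ring.

Call:
{"api": "play_rows", "payload": {"targets": "0 -0.001 0 0 0 -0.19;0 -0.001 0 0 0 -0.19;0 -0.001 0 0 0 -0.19;0 -0.001 0 0 0 -0.19;0 -0.001 0 0 0 -0.19;0 -0.001 0.1 0 0 -0.19;0 -0.001 0.2 0 0 -0.19;0 -0.001 0.26 0 0 -0.19;0 -0.001 0.26 0 0 -0.19;0 -0.001 0.26 0 0 -0.19", "jaw": 35}}

```text
time_s: 17.15
eef_pos: [0.5089, 0.2148, 0.0985]
ee_rot: [-0.369, 0.93, 0.0, -0.002]
wrist_force: [-0.3, -0.3, 0.3]
grip_width: 0.0739
gripper_force: 0.0
```

```bash
python3 - <<'E'
from h import *
go(.5102,.2152,.07,133)
E
```

```text
t17.15 yaw 133.28 [0.5089 0.2148 0.0985] F [-0.3 -0.3  0.3] T [ 0.03 -0.    0.02] w 0.0739 q [ 0.29  0.52  1.64 -0.    0.98 -2.03]
row: -0.0043 -0.0021 0.095 0.0005 -0.001 0.0016
```

Call:
{"api": "play_rows", "payload": {"targets": "-0.003 -0.001 0.05 0 0 0;-0.003 -0.001 0.095 0 0 0;-0.003 -0.001 0.11 0 0 0;-0.003 -0.001 0.11 0 0 0;-0.003 -0.001 0.11 0 0 0"}}

```text
time_s: 17.57
eef_pos: [0.5112, 0.2156, 0.0676]
ee_rot: [-0.369, 0.93, -0.0, 0.0]
wrist_force: [0.3, 0.3, -0.0]
grip_width: 0.0734
gripper_force: 0.0
```

```bash
python3 - <<'E'
from h import *
go(.5102,.2152,.056,133)
E
```

```text
t17.57 yaw 133.29 [0.5112 0.2156 0.0676] F [ 0.3  0.3 -0. ] T [-0.01  0.04 -0.05] w 0.0734 q [ 0.29  0.57  1.67  0.    0.9  -2.03]
row: 0.0034 0.0012 0.0385 -0.0001 0.0002 0.0016
```

Call:
{"api": "play_rows", "payload": {"targets": "0.002 0.001 0.01 0 0 0;0.002 0.001 0.02 0 0 0;0.002 0.001 0.03 0 0 0;0.002 0.001 0.036 0 0 0;0.002 0.001 0.036 0 0 0"}}

```text
time_s: 17.98
eef_pos: [0.5099, 0.2152, 0.0555]
ee_rot: [-0.369, 0.929, 0.0, -0.0]
wrist_force: [-0.7, -0.6, 0.4]
grip_width: 0.0734
gripper_force: 0.0
```

Call:
{"api": "play_rows", "payload": {"targets": "0 0 0 0 0 0;0 0 0 0 0 0;0 0 0 0 0 0;0 0 0 0 0 0", "jaw": 85, "grip_force": 20}}

```text
time_s: 18.32
eef_pos: [0.5105, 0.215, 0.0561]
ee_rot: [-0.369, 0.929, -0.0, 0.0]
wrist_force: [1.9, -5.1, 5.1]
grip_width: 0.0588
gripper_force: 20.9
```

Call:
{"api": "play_rows", "payload": {"targets": "0 -0.001 0 0 0 0;0 -0.001 0 0 0 0;0 -0.001 0 0 0 0;0 -0.001 0.005 0 0 0;0 -0.001 0.01 0 0 0;0 -0.001 0.01 0 0 0;0 -0.001 0.01 0 0 0", "jaw": 50}}

```text
time_s: 18.9
eef_pos: [0.5102, 0.2151, 0.0527]
ee_rot: [-0.369, 0.929, 0.0, -0.0]
wrist_force: [-0.3, 0.5, -0.1]
grip_width: 0.0687
gripper_force: 0.0
```

Call:
{"api": "play_rows", "payload": {"targets": "0 0 0.004 0 0 0;0 0 0.008 0 0 0;0 0 0.008 0 0 0"}}

```text
time_s: 19.15
eef_pos: [0.5102, 0.2151, 0.0502]
ee_rot: [-0.369, 0.93, 0.0, -0.0]
wrist_force: [0.7, -1.0, 0.4]
grip_width: 0.0686
gripper_force: 0.0
```

Call:
{"api": "play_rows", "payload": {"targets": "0 0 0 0 0 0;0 0 0 0 0 0;0 0 0 0 0 0;0 0 0 0 0 0;0 0 0 0 0 0", "jaw": 120, "grip_force": 80}}

```text
time_s: 19.57
eef_pos: [0.5105, 0.215, 0.051]
ee_rot: [-0.369, 0.929, -0.0, 0.0]
wrist_force: [-1.3, -2.4, 10.4]
grip_width: 0.0574
gripper_force: 83.0
```

```bash
python3 - <<'E'
from h import *
go(.5102,.2152,.051,128)
E
```

```text
t19.57 yaw 133.29 [0.5105 0.215  0.051 ] F [-1.3 -2.4 10.4] T [-0.49  0.34 -0.01] w 0.0574 q [ 0.29  0.6   1.68 -0.    0.86 -2.04]
row: 0.0002 0.0013 0.0 -0.0001 0.0001 0.0294
```

Call:
{"api": "play_rows", "payload": {"targets": "0 0 0 0 0 0.011;0 0 0 0 0 0.022;0 0 0 0 0 0.033;0 0 0 0 0 0.044;0 0 0 0 0 0.055;0 0 0 0 0 0.055"}}

```text
time_s: 20.07
eef_pos: [0.5104, 0.215, 0.051]
ee_rot: [-0.286, 0.958, -0.0, 0.0]
wrist_force: [-2.7, -2.7, 8.9]
grip_width: 0.0574
gripper_force: 82.9
```

```bash
python3 - <<'E'
from h import *
go(.5102,.2152,.051,128)
E
```

```text
t20.07 yaw 123.28 [0.5104 0.215  0.051 ] F [-2.7 -2.7  8.9] T [-0.41  0.36  0.42] w 0.0574 q [ 0.29  0.6   1.68 -0.    0.86 -1.86]
row: 0.0003 0.001 -0.0 -0.0001 0.0001 -0.0262
```

Call:
{"api": "play_rows", "payload": {"targets": "0 0 0 0 0 0.011;0 0 0 0 0 0.022;0 0 0 0 0 0.033;0 0 0 0 0 0.044;0 0 0 0 0 0.055;0 0 0 0 0 0.055"}}

```text
time_s: 20.57
eef_pos: [0.5105, 0.215, 0.051]
ee_rot: [-0.203, 0.979, -0.0, 0.0]
wrist_force: [-2.6, -1.3, 10.4]
grip_width: 0.0578
gripper_force: 82.9
```

```bash
python3 -c "
from h import *
go(.5102,.2152,.051,128)"
```

```text
t20.57 yaw 113.38 [0.5105 0.215  0.051 ] F [-2.6 -1.3 10.4] T [-0.33  0.38  0.42] w 0.0578 q [ 0.29  0.6   1.68 -0.    0.86 -1.69]
row: 0.0005 0.0009 -0.0 -0.0001 0.0001 -0.0812
```

Call:
{"api": "play_rows", "payload": {"targets": "0 0 0 0 0 0.011;0 0 0 0 0 0.022;0 0 0 0 0 0.022;0 0 0 0 0 0.022"}}

```text
time_s: 20.9
eef_pos: [0.5105, 0.215, 0.051]
ee_rot: [-0.17, 0.986, -0.0, 0.0]
wrist_force: [-3.1, -1.1, 9.3]
grip_width: 0.0576
gripper_force: 82.9
```

```bash
python3 -c "
from h import *
go(.5102,.2152,.051,128)"
```

```text
t20.90 yaw 109.54 [0.5105 0.215  0.051 ] F [-3.1 -1.1  9.3] T [-0.29  0.39  0.39] w 0.0576 q [ 0.29  0.6   1.68 -0.    0.86 -1.62]
row: 0.0006 0.0008 0.0 -0.0001 0.0001 -0.1026
```

Call:
{"api": "play_rows", "payload": {"targets": "0 0 0 0 0 0.011;0 0 0 0 0 0.022;0 0 0 0 0 0.033;0 0 0 0 0 0.033;0 0 0 0 0 0.033"}}

```text
time_s: 21.32
eef_pos: [0.5104, 0.2151, 0.051]
ee_rot: [-0.118, 0.993, -0.0, 0.0]
wrist_force: [-3.2, -1.1, 10.7]
grip_width: 0.0579
gripper_force: 82.9
```

```bash
python3 -c "
from h import *
go(.5102,.2152,.051,128)"
```

```text
t21.32 yaw 103.59 [0.5104 0.2151 0.051 ] F [-3.2 -1.1 10.7] T [-0.19  0.38  0.37] w 0.0579 q [ 0.29  0.6   1.68 -0.    0.86 -1.52]
row: 0.0006 0.0006 -0.0 -0.0001 0.0001 -0.1356
```

Call:
{"api": "play_rows", "payload": {"targets": "0 0 0 0 0 0.011;0 0 0 0 0 0.022;0 0 0 0 0 0.033;0 0 0 0 0 0.033;0 0 0 0 0 0.033"}}

```text
time_s: 21.73
eef_pos: [0.5104, 0.2151, 0.051]
ee_rot: [-0.067, 0.998, -0.0, 0.0]
wrist_force: [-2.2, -0.1, 10.0]
grip_width: 0.0575
gripper_force: 82.9
```

```bash
python3 -c "
from h import *
go(.5102,.2152,.051,128)"
```

```text
t21.73 yaw 97.66 [0.5104 0.2151 0.051 ] F [-2.2 -0.1 10. ] T [-0.2   0.49  0.36] w 0.0575 q [ 0.29  0.6   1.68 -0.    0.86 -1.41]
row: 0.0005 0.0004 -0.0 -0.0001 0.0001 -0.1686
```

Call:
{"api": "play_rows", "payload": {"targets": "0 0 0 0 0 0.011;0 0 0 0 0 0.022;0 0 0 0 0 0.033;0 0 0 0 0 0.033;0 0 0 0 0 0.033"}}

```text
time_s: 22.15
eef_pos: [0.5104, 0.2151, 0.051]
ee_rot: [-0.015, 1.0, 0.0, 0.0]
wrist_force: [-3.3, -0.3, 11.1]
grip_width: 0.0573
gripper_force: 82.9
```

```bash
python3 -c "
from h import *
go(.5102,.2152,.051,128)"
```

```text
t22.15 yaw 91.71 [0.5104 0.2151 0.051 ] F [-3.3 -0.3 11.1] T [-0.1   0.45  0.39] w 0.0573 q [ 0.29  0.59  1.68 -0.    0.86 -1.31]
row: 0.0007 0.0003 0.0001 -0.0 0.0001 -0.2016
```

Call:
{"api": "play_rows", "payload": {"targets": "0 0 0 0 0 0.011;0 0 0 0 0 0.022;0 0 0 0 0 0.033;0 0 0 0 0 0.033;0 0 0 0 0 0.033"}}

```text
time_s: 22.57
eef_pos: [0.5104, 0.2152, 0.051]
ee_rot: [0.037, 0.999, 0.0, 0.0]
wrist_force: [-2.1, -0.1, 10.0]
grip_width: 0.0574
gripper_force: 82.9
```

```bash
python3 -c "
from h import *
go(.5102,.2152,.051,128)"
```

```text
t22.57 yaw 85.78 [0.5104 0.2152 0.051 ] F [-2.1 -0.1 10. ] T [-0.06  0.41  0.38] w 0.0574 q [ 0.29  0.6   1.68 -0.    0.86 -1.21]
row: 0.0007 0.0 0.0 -0.0 0.0001 -0.2346
```

Call:
{"api": "play_rows", "payload": {"targets": "0 0 0 0 0 0.011;0 0 0 0 0 0.022;0 0 0 0 0 0.033;0 0 0 0 0 0.033;0 0 0 0 0 0.033"}}

```text
time_s: 22.98
eef_pos: [0.5104, 0.2152, 0.051]
ee_rot: [0.088, 0.996, 0.0, 0.0]
wrist_force: [-2.8, 0.8, 9.8]
grip_width: 0.0581
gripper_force: 82.9
```

```bash
python3 -c "
from h import *
go(.5102,.2152,.051,128)"
```

```text
t22.98 yaw 79.85 [0.5104 0.2152 0.051 ] F [-2.8  0.8  9.8] T [-0.03  0.48  0.72] w 0.0581 q [ 0.29  0.6   1.68 -0.    0.86 -1.1 ]
row: 0.0006 -0.0001 0.0 -0.0 0.0002 -0.2675
```

Call:
{"api": "play_rows", "payload": {"targets": "0 0 0 0 0 0.008;0 0 0 0 0 0.014;0 0 0 0 0 0.014;0 0 0 0 0 0.014"}}

```text
time_s: 23.32
eef_pos: [0.5104, 0.2152, 0.051]
ee_rot: [0.11, 0.994, 0.0, 0.0]
wrist_force: [-2.6, 0.2, 9.8]
grip_width: 0.0577
gripper_force: 83.0
```

```bash
python3 -c "
from h import *
from plant import *
go(.5102,.2152,.051,128)
for i in range(3): snapshot('top');go(.5102,.2152,.051,128)"
```

```text
t23.32 yaw 77.36 [0.5104 0.2152 0.051 ] F [-2.6  0.2  9.8] T [0.05 0.5  0.93] w 0.0577 q [ 0.29  0.6   1.68 -0.    0.86 -1.06]
row: 0.0006 -0.0002 0.0001 -0.0 0.0002 -0.2814
t23.37 yaw 77.36 [0.5104 0.2152 0.051 ] F [-2.9  0.7 10.1] T [-0.03  0.44  0.99] w 0.0579 q [ 0.29  0.6   1.68 -0.    0.86 -1.06]
row: 0.0007 -0.0001 -0.0 -0.0 0.0002 -0.2813
t23.42 yaw 77.37 [0.5104 0.2152 0.051 ] F [-2.5 -0.9 10. ] T [-0.02  0.51  0.94] w 0.0578 q [ 0.29  0.59  1.68 -0.    0.86 -1.06]
row: 0.0008 -0.0002 0.0001 -0.0 0.0002 -0.2813
t23.47 yaw 77.37 [0.5104 0.2152 0.051 ] F [-2.9 -0.9  9.5] T [-0.    0.43  0.97] w 0.0576 q [ 0.29  0.6   1.68 -0.    0.86 -1.06]
row: 0.0006 -0.0002 0.0 -0.0001 0.0002 -0.2813
```

Call:
{"api": "play_rows", "payload": {"targets": "0 0 0 0 0 0.004;0 0 0 0 0 0.007;0 0 0 0 0 0.007;0 0 0 0 0 0.007"}}

```text
time_s: 23.8
eef_pos: [0.5104, 0.2152, 0.051]
ee_rot: [0.121, 0.993, 0.0, 0.0]
wrist_force: [-3.0, -0.5, 9.2]
grip_width: 0.0575
gripper_force: 82.9
```

```bash
python3 -c "
from h import *
from plant import *
go(.5102,.2152,.051,128)
for i in range(2): snapshot('top');go(.5102,.2152,.051,128)"
```

```text
t23.80 yaw 76.11 [0.5104 0.2152 0.051 ] F [-3.  -0.5  9.2] T [0.04 0.5  1.07] w 0.0575 q [ 0.29  0.6   1.68 -0.    0.86 -1.04]
row: 0.0007 -0.0002 -0.0 -0.0001 0.0002 -0.2883
t23.85 yaw 76.11 [0.5104 0.2152 0.051 ] F [-2.3  0.2  9.7] T [-0.01  0.48  1.07] w 0.0576 q [ 0.29  0.6   1.68 -0.    0.86 -1.04]
row: 0.0007 -0.0002 -0.0 -0.0001 0.0002 -0.2883
t23.90 yaw 76.11 [0.5104 0.2152 0.051 ] F [-2.4  0.1 10.2] T [0.02 0.44 1.12] w 0.0577 q [ 0.29  0.6   1.68 -0.    0.86 -1.04]
row: 0.0007 -0.0002 0.0 -0.0001 0.0002 -0.2883
```

Call:
{"api": "play_rows", "payload": {"targets": "0 0 0 0 0 0;0 0 0 0 0 0;0 0 0 0 0 0;0 0 0 0 0 0;0 0 0 0 0 0", "jaw": 40}}

```text
time_s: 24.32
eef_pos: [0.5103, 0.215, 0.0504]
ee_rot: [0.122, 0.993, -0.0, -0.0]
wrist_force: [0.6, 0.3, -0.5]
grip_width: 0.0721
gripper_force: 0.0
```

Call:
{"api": "play_rows", "payload": {"targets": "0 0 -0.03 0 0 0;0 0 -0.08 0 0 0;0 0 -0.15 0 0 0;0 0 -0.25 0 0 0;0 0 -0.38 0 0 0;0 0 -0.5 0 0 0;0 0 -0.6 0 0 0;0 0 -0.6 0 0 0;0 0 -0.6 0 0 0"}}

```text
time_s: 25.07
eef_pos: [0.5111, 0.2154, 0.2329]
ee_rot: [0.121, 0.993, 0.001, 0.002]
wrist_force: [0.6, -0.2, -1.2]
grip_width: 0.072
gripper_force: 0.0
```

Call:
{"api": "play_rows", "payload": {"targets": "0 -0.9 0 0 0 0;0 -0.9 0 0 0 0;0 -0.9 0 0 0 0;0 -0.9 0 0 0 0;0 -0.9 0 0 0 0;0 -0.9 0 0 0 0;0 -0.9 0 0 0 0;0 -0.9 0 0 0 0;0 -0.9 0 0 0 0;0 -0.9 0 0 0 0"}}

```text
time_s: 25.9
eef_pos: [0.4449, -0.0465, 0.23]
ee_rot: [0.122, 0.993, 0.0, -0.001]
wrist_force: [0.0, 0.3, 0.1]
grip_width: 0.0723
gripper_force: 0.0
```

```bash
python3 - <<'E'
from h import *
from plant import snapshot
go(.5102,.2152,.2,90)
t=snapshot("top");s=snapshot("scene")
cv2.imwrite('pics/f.png',np.hstack([crop(t,227,126,100,100,4),crop(s,313,140,100,100,4)]))
E
```

```text
t25.90 yaw 76.02 [ 0.4449 -0.0465  0.23  ] F [0.  0.3 0.1] T [ 0.04 -0.03 -0.03] w 0.0723 q [-0.24  0.22  1.72  0.    1.2  -1.56]
row: -0.0006 0.899 0.1003 0.0001 -0.0004 -0.0776
```

View pics/f.png

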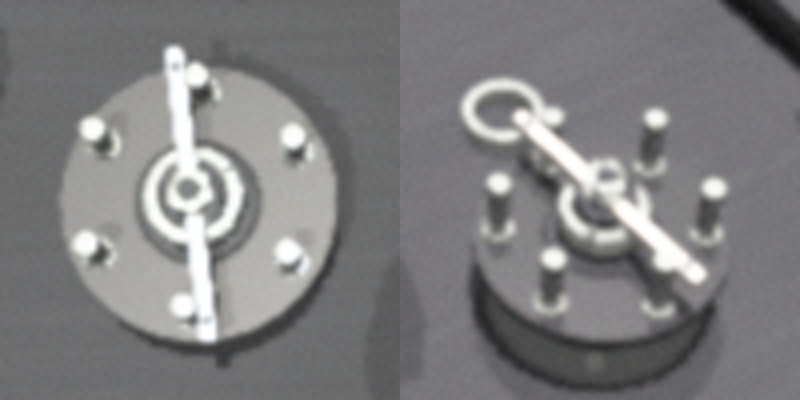

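The bar runs from (174,52) to (207,332) in the top crop. It sits level in the slot with its ends against the studs at (197,78) and (182,305), nut up, and the robot is clear.

```bash
python3 -c "
from plant import *
print(finish_job())"
```

```text
the job is handed in; nothing more can be done
None
```

I handed the job in at about 26 s: the bar is home in the slot with its ends against the studs, the ring was tightened to about 1.08 N m at the wrist sensor, and the robot is clear of everything; I don't know the verdict, as none was returned.

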